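Lay the oak block on the boring board and hook the drilling template over its end

TASK

The glued-up oak block is standing on end beside the boring board: tip it over the board's edge so that it lies flat on its side on the board. Then unhook the steel drilling template from its screw and seat it on the block, over the end that points in along the board: flat on top, snug against the end, square and centred across. Leave the hammer, the tin and the flask where they are.

Things in the scene. Friction and masses are not known exactly. Their poses are not given: they have to be found in the camera images.
- board: Boring board: flat plywood sheet screwed to the bench (cannot move), 200 mm (its x) by 240 mm (its y), 18 mm thick. Origin: centre of its underside, on the bench; z up. The block stands on the bench just off its +y edge, which stops the block's foot when the block is pushed at the top towards the board's -y.
- block: Loose plain block of three glued oak boards, 100 (x) x 96 (y) x 150 mm (z), 0.7 to 0.95 kg, standing on end on the bench, its -y face 3 to 30 mm off the board's +y edge and within 8 degrees of parallel to it. Origin: centre of the end it stands on, z along its length. Tipped onto the board it lies on its -y face, +y face up 114 mm above the bench, its z pointing along the board's -y.
- block_center (a point): Centre of the oak block, 75 mm from either end; axes as the block's.
- block_edge (a point): Middle of the 100 mm long edge where the block's +y face meets its +z end; axes as the block's. Once the block lies on the board this is the upper edge of the end that points in along the board: the template's inner corner belongs here.
- upright: Tool upright fixed to the bench: oak panel 180 mm wide (its x), 22 mm thick, top 165 mm above the bench, on a foot 200 by 110 mm, 18 mm high, that lies behind the panel's face. Origin: on the bench under the middle of the front face; its +y is the way that face looks (out, towards the board). The template hangs on its screw.
- screw (a point): Outer end of the round-head screw in the upright's front face, 115 mm above the bench, 10 mm out from the face; axes as the upright's. It sticks out along +y: shank 6 mm in diameter for 6 mm, then a head 14 mm in diameter, 4 mm thick.
- template: Loose drilling template, 0.42 kg: angle of 4 mm steel plate, 90 mm wide (x). Origin: inner corner of the angle, mid-width. Top plate: 80 mm along +y, underside at z = 0. Hook plate: at y = -4 to 0 mm, down to z = -64 mm. It hangs by the hook plate flat to the upright, origin 136 mm above the bench, nose drooping up to 4 degrees. Seated, its origin is at block_edge, its +y along the block's -z.
- template_mouth (a point): Centre of the round mouth, 22 mm in diameter, of the keyhole in the hook plate, 45 mm below the template's origin. A 9 mm wide slot runs up from it to 18 mm below the origin; the screw's shank sits at the slot's top. Raise the template 24 mm to bring the mouth over the screw head, then draw it straight off along the upright's +y, 15 mm or more.
- template_grip (a point): Middle of the wooden handle on the template's top plate, 36 mm along +y from the template's origin, 24 mm above it; axes as the template's. The handle is 22 mm thick (x), 58 mm long (y) and stands 34 mm high on the top plate (its top is 14 mm above this point).
- hammer: Loose hammer lying on the bench beyond the work, to be left alone.
- tin: Loose round tin, 86 mm diameter, 100 mm high, standing on the bench, to be left alone. Origin: centre of its underside.
- flask: Loose white drinking flask, 70 mm diameter, 190 mm high, standing on the bench, to be left alone. Origin: centre of its underside.
Things that resemble listed ones, but are neither listed nor needed, are in the scene too. Leave any green look-alike of the block alone. There is more than one size of the upright; the one meant has the size given above.

How it is judged:
By the outcome, as a careful person would: the job done as asked, in the order asked, and still so for the second after the job is handed in, with the robot touching nothing.
It also fails if it takes over 61 s, if anything falls off the work surface, if the arm or the gripper's body presses on something with over 40 N, if the wrist force passes 120 N, or if a joint passes its speed limit or range.

ROBOT

A 7-joint arm with a two-finger parallel gripper is mounted at the origin on the work surface. World frame = base frame: x ahead of the robot, y to its left, z up, the work surface at z = 0. Lengths are in m, angles in rad, forces in N, time in s.
With the tool pointing down it reaches from about 0.35 to 0.9 m from the base axis. Payload 19.9 kg.
Tool frame: the origin (TCP) lies between the finger pads; the fingertips stand 8 mm ahead of it and the grasp point (between the pads) lies 11 mm behind it; z points along the fingers, y is the direction in which the jaws open and shut (so a half turn about z gives the same grasp; the last joint's range is limited). The gripper opens to 94 mm and grips with 3 to 60 N. Pads are 16 mm wide; open, the fingers measure 119 mm over their backs; the gripper's body (75 mm by 177 mm) begins 78 mm behind the grasp point.
Start: joints at [1.077, 0.417, -0.01, 1.614, 0.005, 1.111, -0.053], TCP at [0.273, -0.562, 0.213] pointing down, gripper open.
Joint ranges: [-2.81, 2.81], [-0.39, 2.02], [-1.27, 1.25], [0.06, 2.57], [-1.19, 4.33], [0.19, 2], [-2.82, 2.82]. Speed limits (rad/s): [1.89, 1.89, 2.39, 2.39, 3.01, 3.01, 3.01].

INTERFACE

Orientations are given as a unit quaternion [x, y, z, w].
In Python, from cell import arm gives the robot as it stands. The module is installed in compiled form; this text tells all that it offers. Calls block until the motion is done:
- arm.reach(position, orientation): joint-space move of the TCP to a pose.
- arm.line_to(position, orientation=None, max_speed=0.15, f_stop=None): straight line of the TCP; orientation=None keeps the orientation; max_speed is the mean speed in m/s. With f_stop (N) it stops when the force on the tool has changed by that much, and returns True; else False.
- arm.movej(angles): joint-space move.
- arm.command_gripper(opening): opening from 0.0 (shut) to 1.0 (fully open); the grip force is fixed at half the most; returns when the fingers have stopped.
- arm.hold(seconds).
- arm.inverse_kinematics(position, orientation): joint angles nearest the present ones, or None.
- arm.get_obs(): the state.
- arm.capture(name): name is "scene" or "top"; returns a dict with "img" (384x512x3 uint8, blue, green, red), "z_map" (384x512 float32, m along the optical axis (not along the pixel's ray), 0 where there is no reading), "mtx" (3x3 intrinsics, pixels), "k1" (the pictures are not rectified: a ray, as slopes to the right and down, at radius r is drawn at 1 + k1 r^2 times it, then the intrinsics apply), "camera_from_world" (4x4, takes a point from world to camera coordinates). Camera axes: x right, y down, z forward; pixel columns grow to the right and rows downward; lengths in m; the calibration is good to about 2 mm. A picture is of the moment at which its call begins.
A pose or a line that the arm cannot do raises arm.Unreachable and nothing moves.
- arm.hand_in(): hands the job in, once; it reports no verdict.
Trained networks look in a picture, given as the dict that the camera call returned (one of the last four; its "shot" number tells which), for a name from the list of things; names that differ only in an ending like _2 or _b are one class to them, and where a whole thing is asked for, a point or a joint stands for the part that bears it (a point fixed in the world has none). Each returns a list of dicts, best first, with "p" (0 to 1); they miss things now and then, are a little off and sometimes report something else, mostly with a low value. They report only what shows in the picture. A call takes as long as a camera call. They do not tell look-alikes from the thing itself.
- arm.trace(thing, picture): "region" (384x512 bool, what is visible of it).
- arm.tip_of(thing, picture): "xyz" ([x, y, z] in m, in the coordinates of the camera as it stood for that picture, good to about 4 mm: a listed point, or the origin of a listed thing).
The state is a dict: "t": time; "qpos": joint angles; "dq": joint speeds; "effort": joint torques, N m; "tcp_pos": TCP position; "eef_rot": TCP orientation; "contact_force": force on the tool from outside, world axes, zero at the start; "ft_torque": the same for the moment, N m; "opening": opening from 0.0 (shut) to 1.0 (fully open).
Only numpy, scipy, OpenCV 4.12 (cv2) and the standard library are available. Lean on these libraries where they do the work, as an engineer would, in place of code of your own. Each camera call takes 0.05 s, during which the arm holds its last target. There are 200 camera calls.

## Working session

There is one attempt and no reset: what is moved stays moved. The work goes in short steps, each a Python script; the robot and the scene stay as the last script left them, time stands still between calls to the robot, and variables do not carry over. Pictures are saved under pics/ and viewed, about 8 in all and at most 12, crops included, and the job is handed in when it is done.

```bash
mkdir -p pics
cat > h.py <<'E'
import numpy as np, cv2
from cell import arm
from scipy.spatial.transform import Rotation as R
def world(pic,p):
    T=np.linalg.inv(pic["camera_from_world"]); return (T[:3,:3]@np.asarray(p).T).T+T[:3,3]
def cloud(pic):
    K=pic["mtx"]; v,u=np.mgrid[0:384,0:512]
    pts=np.stack([u,v],-1).reshape(-1,2).astype(float)
    d=(pts-[K[0,2],K[1,2]])/[K[0,0],K[1,1]]
    s=d.copy()
    for _ in range(20): s=d/(1+pic["k1"]*(s**2).sum(1,keepdims=True))
    z=pic["z_map"].reshape(-1,1)
    return world(pic,np.hstack([s*z,z])).reshape(384,512,3)
def proj(pic,P):
    c=pic["camera_from_world"]; p=c[:3,:3]@np.asarray(P)+c[:3,3]; s=p[:2]/p[2]; s=s*(1+pic["k1"]*(s@s))
    return s*[pic["mtx"][0,0],pic["mtx"][1,1]]+[pic["mtx"][0,2],pic["mtx"][1,2]]
E
python3 - <<'E'
from h import *
ims=[]
np.set_printoptions(precision=3,suppress=True)
for n in ["scene","top"]:
    p=arm.capture(n); ims.append(p["img"])
    cv2.imwrite(f"pics/{n}0.png",cv2.resize(p["img"],(768,576)))
    print(n,"cam at",np.linalg.inv(p["camera_from_world"])[:3,3])
    for t in ["board","block","block_edge","upright","screw","template","template_grip","template_mouth","hammer","tin","flask"]:
        for r in arm.tip_of(t,p)[:4]:
            w=world(p,r["xyz"]); print(t,round(r["p"],2),w,proj(p,w).round())
print(arm.get_obs()["t"])
E
```

```text
scene cam at [ 1.404 -0.734  1.02 ]
board 0.86 [0.554 0.015 0.003] [264. 233.]
block 0.82 [0.428 0.257 0.001] [293. 186.]
block 0.73 [ 0.592  0.192 -0.   ] [312. 216.]
block_edge 0.98 [0.599 0.241 0.152] [329. 174.]
block_edge 0.57 [0.392 0.233 0.151] [282. 148.]
upright 0.93 [ 0.532 -0.256 -0.   ] [188. 269.]
upright 0.87 [ 0.241 -0.265  0.001] [136. 220.]
screw 0.83 [ 0.238 -0.248  0.156] [133. 179.]
screw 0.55 [ 0.534 -0.244  0.115] [189. 238.]
template 0.75 [ 0.535 -0.247  0.133] [188. 234.]
template_grip 0.76 [ 0.529 -0.216  0.159] [195. 221.]
template_grip 0.54 [ 0.534 -0.256  0.001] [188. 269.]
template_mouth 0.88 [ 0.527 -0.254  0.092] [185. 245.]
template_mouth 0.23 [ 0.757 -0.093  0.003] [282. 287.]
hammer 0.85 [0.799 0.131 0.002] [348. 259.]
tin 0.62 [ 0.757 -0.091  0.002] [282. 287.]
flask 0.66 [ 0.754 -0.234 -0.   ] [241. 313.]
flask 0.16 [ 0.535 -0.244  0.133] [188. 234.]
top cam at [ 0.407 -0.004  1.435]
board 0.75 [ 0.557  0.016 -0.002] [253. 185.]
block 0.71 [0.432 0.261 0.002] [169. 230.]
block 0.65 [0.594 0.198 0.004] [190. 173.]
block 0.38 [ 0.759 -0.228 -0.001] [336. 114.]
block_edge 0.75 [0.602 0.239 0.149] [167. 163.]
block_edge 0.66 [0.387 0.236 0.15 ] [168. 246.]
upright 0.92 [ 0.238 -0.268 -0.003] [356. 295.]
upright 0.64 [ 0.537 -0.258  0.   ] [349. 190.]
screw 0.65 [ 0.535 -0.245  0.114] [352. 186.]
screw 0.61 [ 0.241 -0.254  0.158] [362. 301.]
template 0.61 [ 0.532 -0.249  0.136] [354. 187.]
template 0.44 [ 0.556  0.016 -0.003] [253. 185.]
template_grip 0.78 [ 0.53  -0.208  0.156] [340. 187.]
template_grip 0.61 [ 0.532 -0.247  0.135] [354. 187.]
hammer 0.89 [ 0.798  0.131 -0.   ] [213. 104.]
tin 0.57 [ 0.76  -0.088 -0.002] [288. 115.]
flask 0.8 [ 0.758 -0.229  0.001] [336. 115.]
flask 0.3 [ 0.557  0.011 -0.001] [255. 185.]
1.2
```

View pics/scene0.png

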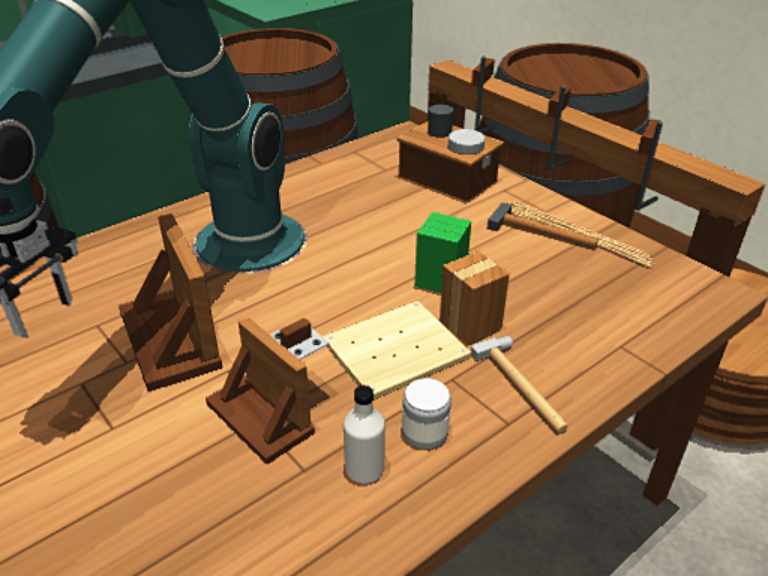

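View pics/top0.png

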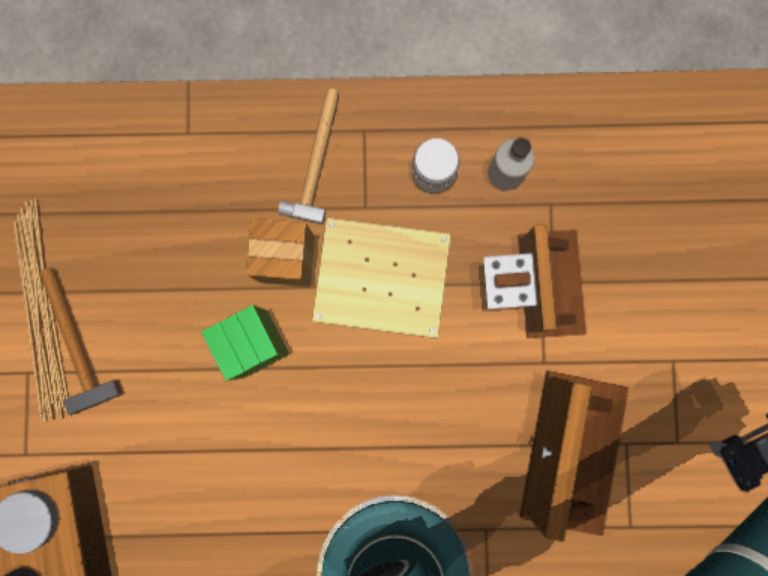

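Oak block: top view (277,249). Its look-alike, the green block, is at (240,342). The small upright carrying the template is at (545,280), and the large bare one is at (570,455). I choose the oak block and the small upright. Next I measure the geometry from depth.

Run:
```python
from h import *
np.set_printoptions(precision=3,suppress=True)
p=arm.capture("top"); q=arm.capture("scene")
def rect(pts,n):
    pts=pts[np.isfinite(pts).all(1)]
    r=cv2.minAreaRect((pts[:,:2]*1000).astype(np.float32)); print(n,len(pts),"c",np.round(r[0],1),"size",np.round(r[1],1),"ang",round(r[2],2),"z",np.median(pts[:,2]).round(4))
for pic,nm in((p,"top"),(q,"scene")):
    C=cloud(pic)
    def box(x0,x1,y0,y1,z0,z1): 
        m=(C[...,0]>x0)&(C[...,0]<x1)&(C[...,1]>y0)&(C[...,1]<y1)&(C[...,2]>z0)&(C[...,2]<z1)&(pic["z_map"]>0)
        m=m.astype(np.uint8); m=cv2.morphologyEx(m,cv2.MORPH_OPEN,np.ones((2,2),np.uint8)); return C[m>0]
    rect(box(.50,.70,.12,.30,.142,.158),nm+" block top")
    rect(box(.40,.70,-.14,.16,.012,.024),nm+" board")
    rect(box(.42,.64,-.32,-.255,.157,.175),nm+" upright top")
    rect(box(.42,.64,-.245,-.14,.128,.148),nm+" tmpl plate")
    rect(box(.42,.64,-.245,-.14,.165,.180),nm+" handle")
    rect(box(.60,.78,.09,.24,.012,.05),nm+" hammer head")
a=p["img"][100:260,150:410]; cv2.imwrite("pics/crop1.png",cv2.resize(a,None,fx=3,fy=3,interpolation=cv2.INTER_CUBIC))
```

```text
top block top 1408 c [542.5 105.5] size [323.3 127.1] ang 60.4 z 0.1494
top board 5558 c [542.8  34.7] size [295.6 246.3] ang 76.82 z 0.0177
top upright top 550 c [ 466.5 -206. ] size [167.5 387. ] ang 39.7 z 0.1644
top tmpl plate 811 c [ 500.4 -121.6] size [102.9 282.3] ang 18.21 z 0.1377
top handle 192 c [ 483.5 -118.4] size [ 38.6 272.8] ang 25.5 z 0.1705
top hammer head 809 c [577.7 113.2] size [398.  110.3] ang 18.94 z 0.0207
scene block top 676 c [ 913.6 -213.2] size [ 132.4 1425.3] ang 37.95 z 0.1508
scene board 3379 c [ 976.5 -243.2] size [ 333.2 1259.2] ang 55.86 z 0.0193
scene upright top 449 c [ 915.1 -499.8] size [ 114.7 1078.7] ang 58.3 z 0.1658
scene tmpl plate 321 c [ 899.9 -453.7] size [ 105.2 1149.5] ang 55.8 z 0.1395
scene handle 141 c [ 468.9 -145.1] size [ 46.5 241.5] ang 43.6 z 0.1714
scene hammer head 796 c [1022.9 -224.7] size [ 154.5 1263.5] ang 43.77 z 0.0225
```

View pics/crop1.png

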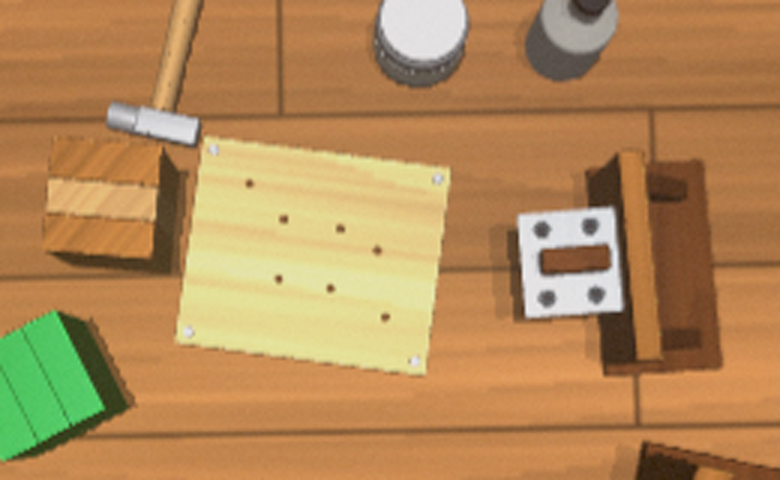

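The crop confirms the picks: oak block at (105,197), board, and template on the small upright at (570,262). The rectangle fits are spoilt by stray pixels, so I'm fixing the mask.

```bash
cat >> h.py <<'E'
def rects(pic,boxes):
    C=cloud(pic); out={}
    for n,(x0,x1,y0,y1,z0,z1) in boxes.items():
        m=((C[...,0]>x0)&(C[...,0]<x1)&(C[...,1]>y0)&(C[...,1]<y1)&(C[...,2]>z0)&(C[...,2]<z1)&(pic["z_map"]>0)).astype(np.uint8)
        k,l,s,c=cv2.connectedComponentsWithStats(m,connectivity=4)
        if k<2: print(n,"none"); continue
        i=1+np.argmax(s[1:,4]); P=C[l==i]
        r=cv2.minAreaRect((P[:,:2]*1000).astype(np.float32)); out[n]=(P,r)
        # slope of surface
        A=np.c_[P[:,:2],np.ones(len(P))]; g=np.linalg.lstsq(A,P[:,2],rcond=None)[0]
        print(n,len(P),"c",np.round(r[0],1),"size",np.round(r[1],1),"ang",round(r[2],2),"z",np.median(P[:,2]).round(4),"grad",g[:2].round(3),"mean",P.mean(0).round(4))
    return out
E
python3 - <<'E'
from h import *
B={"block top":(.50,.70,.12,.30,.142,.158),"board":(.40,.70,-.14,.16,.012,.024),"upright top":(.42,.64,-.32,-.255,.157,.175),
"plate":(.42,.64,-.245,-.14,.128,.148),"handle":(.42,.64,-.245,-.14,.165,.180),"hammerhead":(.60,.78,.09,.24,.006,.05)}
for n in("top","scene"):
    p=arm.capture(n); print(n); rects(p,B)
E
```

```text
top
block top 1413 c [594.3 195.1] size [ 97.1 100.6] ang 84.28 z 0.1495 grad [ 0.004 -0.004] mean [0.5936 0.1946 0.1495]
board 5547 c [554.5  14.5] size [240.2 200.2] ang 81.36 z 0.0177 grad [-0.  0.] mean [0.5532 0.0145 0.0178]
upright top 562 c [ 534.2 -265.2] size [179.7  23.1] ang 2.75 z 0.1648 grad [0.    0.036] mean [ 0.5281 -0.2656  0.1648]
plate 814 c [ 531.4 -206.6] size [90.4 79.7] ang 2.75 z 0.1375 grad [ 0.003 -0.049] mean [ 0.5307 -0.2038  0.1377]
handle 191 c [ 531.2 -210. ] size [22.4 58.2] ang 2.86 z 0.1717 grad [-0.025 -0.012] mean [ 0.5308 -0.21    0.1716]
hammerhead 550 c [725.  153.1] size [ 87.4 118. ] ang 73.77 z 0.0234 grad [-0.012  0.01 ] mean [0.7077 0.1558 0.0227]
scene
block top 672 c [594.  191.8] size [102.6 106.1] ang 83.94 z 0.151 grad [-0.009  0.014] mean [0.5974 0.1887 0.1507]
board 3349 c [567.   31.2] size [285.  227.8] ang 81.84 z 0.0193 grad [-0.003  0.   ] mean [0.5617 0.0101 0.0192]
upright top 451 c [ 536.6 -268.5] size [180.8  25.7] ang 2.69 z 0.166 grad [-0.01   0.156] mean [ 0.54   -0.2693  0.1655]
plate 289 c [ 549.9 -203.4] size [54.3 76.4] ang 6.16 z 0.1394 grad [-0.051 -0.074] mean [ 0.5553 -0.2036  0.1397]
handle 143 c [ 532.7 -213.2] size [25.9 56.5] ang 2.08 z 0.1722 grad [-0.059 -0.013] mean [ 0.5341 -0.2153  0.1721]
hammerhead 598 c [679.9 148.4] size [185.5 104.2] ang 16.67 z 0.0214 grad [0.005 0.059] mean [0.6888 0.1371 0.0211]
```

```bash
cat >> h.py <<'E'
def down(yaw_x, tilt=0.0):
    """tool pointing down, jaw axis (tool y) along world angle yaw_x (deg); picks nearest half turn is up to caller. tilt: about jaw axis, deg"""
    a=np.radians(yaw_x); y=np.array([np.cos(a),np.sin(a),0]); z=np.array([0,0,-1.]); x=np.cross(y,z)
    M=R.from_rotvec(y*np.radians(tilt))*R.from_matrix(np.c_[x,y,z]); return M.as_quat()
E
python3 - <<'E'
from h import *
np.set_printoptions(precision=3,suppress=True)
o=arm.get_obs(); print(o["t"],R.from_quat(o["eef_rot"]).as_matrix())
a=np.radians(81.36); n=np.array([np.cos(a),np.sin(a),0])
face=np.array([.599,.243,0])
P=face+.045*n
for s in(-8.64,171.36):
    for z in(.3,.073): print(s,z,arm.inverse_kinematics(P+[0,0,z],down(s)))
    print(arm.inverse_kinematics(np.array([.531,-.21,.16]),down(2.8 if s<0 else 182.8)))
p=arm.capture("top"); C=cloud(p)
for nm,(u,v) in {"hammer":(0,0)}.items():
    m=(C[...,0]>.645)&(C[...,0]<.75)&(C[...,1]>.1)&(C[...,1]<.25)&(C[...,2]>.008)&(C[...,2]<.06)
    print(C[m].min(0),C[m].max(0))
m=(C[...,0]>.3)&(C[...,0]<.52)&(C[...,1]>.16)&(C[...,1]<.4)&(C[...,2]>.1)
print("green",C[m].min(0),C[m].max(0))
E
```

```text
1.4 [[ 0.899  0.437 -0.   ]
 [ 0.437 -0.899  0.   ]
 [-0.    -0.    -1.   ]]
-8.64 0.3 [ 0.157  0.65  -1.064  1.355  0.561  1.454 -1.028]
-8.64 0.073 [ 0.064  0.81  -0.843  1.574  0.667  1.065 -1.11 ]
[ 0.647  0.408 -0.408  1.792  0.19   0.98   0.211]
171.36 0.3 [ 0.166  0.66  -1.086  1.354  0.577  1.461  2.103]
171.36 0.073 [ 0.186  0.939 -1.089  1.57   0.88   1.188  1.905]
[ 0.214  0.38   0.136  1.807 -0.062  0.958 -2.717]
[0.645 0.101 0.008] [0.75  0.247 0.033]
green [0.369 0.193 0.1  ] [0.498 0.323 0.161]
```

Run:
```python
from h import *
np.set_printoptions(precision=3,suppress=True)
a=np.radians(81.36); n=np.array([np.cos(a),np.sin(a),0])
P=np.array([.599,.243,0])+.04*n; Q=down(-8.64)
o=arm.get_obs(); arm.line_to(o["tcp_pos"]+[0,0,.15],max_speed=.3)
arm.reach(P+[0,0,.33],Q); arm.command_gripper(.55)
arm.line_to(P+[0,0,.075],max_speed=.25)
f=arm.line_to(P-.05*n+[0,0,.075],max_speed=.03,f_stop=2.0)
o=arm.get_obs(); c=o["tcp_pos"]; print("contact",f,c,"adv",(P-c)@n,o["contact_force"],o["t"])
f=arm.line_to(c-.0165*n,max_speed=.04,f_stop=10.)
o=arm.get_obs(); print("slid",f,(c-o["tcp_pos"])@n,o["contact_force"],o["t"])
p=arm.capture("scene"); cv2.imwrite("pics/s1.png",cv2.resize(p["img"][100:300,200:460],None,fx=3,fy=3))
```

```text
contact True [0.601 0.254 0.075] adv 0.0287695001134817 [-0.422 -0.62   0.049] 8.2333
slid False 0.016830530679789645 [ 0.608 -0.423  0.311] 8.8083
```

View pics/s1.png

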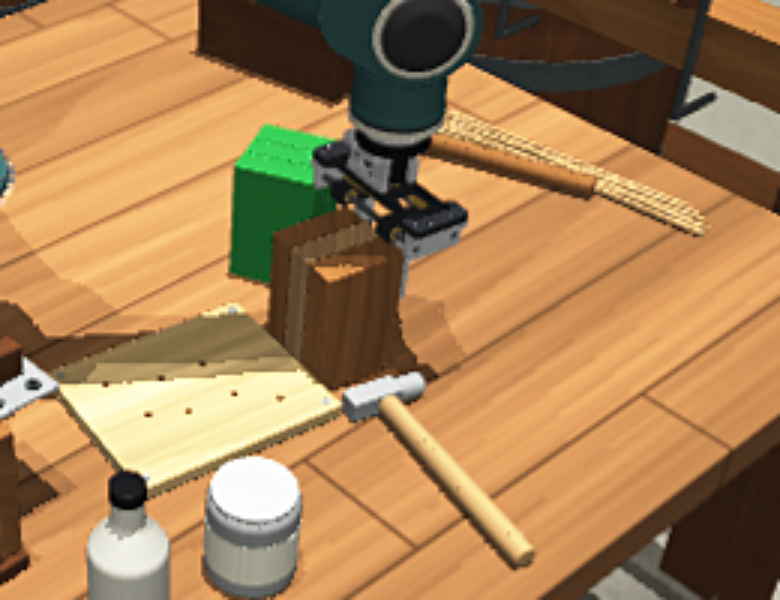

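The block stands upright against the board edge at about (335,380), clear of the hammer. Now the tip.

Run:
```python
from h import *
np.set_printoptions(precision=3,suppress=True)
a=np.radians(81.36); n=np.array([np.cos(a),np.sin(a),0])
c=arm.get_obs()["tcp_pos"]
f=arm.line_to(c-.012*n,max_speed=.03,f_stop=4.5)
o=arm.get_obs(); print("more",f,(c-o["tcp_pos"])@n,o["contact_force"])
c=o["tcp_pos"]; arm.line_to(c+.008*n); 
c=c+.008*n; c[2]=.145; arm.line_to(c)
for d in(.03,.05,.07,.085,.1,.11,.12):
    arm.line_to(c-d*n,max_speed=.07)
    o=arm.get_obs(); print(d,o["contact_force"],o["t"])
arm.hold(.5)
p=arm.capture("scene"); cv2.imwrite("pics/s2.png",cv2.resize(p["img"][100:300,200:460],None,fx=3,fy=3))
```

```text
more True 0.0005326633175521706 [0.37  0.645 0.823]
0.03 [1.486 6.288 3.398] 10.5083
0.05 [2.298 3.061 3.94 ] 10.9417
0.07 [ 0.054  0.205 -0.376] 11.375
0.085 [-0.814 -0.06   0.08 ] 11.7417
0.1 [ 0.236  0.413 -0.297] 12.1083
0.11 [-0.709  0.413 -0.053] 12.4
0.12 [ 0.278 -0.223 -0.362] 12.6917
```

View pics/s2.png

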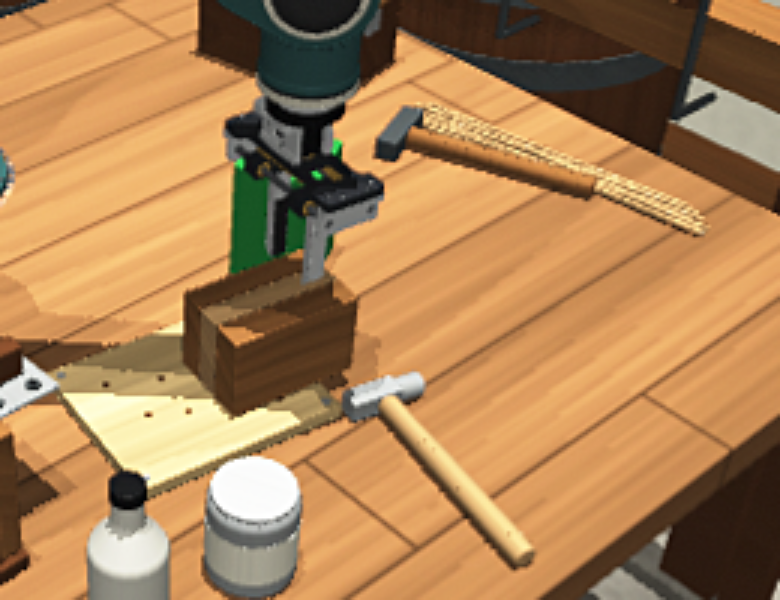

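The block lies flat on the board (270,335), and the hammer has not moved. Next is the template.

Run:
```python
from h import *
np.set_printoptions(precision=3,suppress=True)
a=np.radians(2.78); u=np.array([-np.sin(a),np.cos(a),0])
c=arm.get_obs()["tcp_pos"]; arm.line_to(c+[0,0,.16],max_speed=.3)
Q=down(2.78,-2.8); G=np.array([.5312,-.2105,.151])
arm.reach(G+[0,0,.13],Q); arm.command_gripper(.7)
p=arm.capture("top"); r=rects(p,{"block":(.47,.70,-.06,.22,.106,.122),"handle":(.42,.64,-.245,-.14,.165,.180)})
f=arm.line_to(G,max_speed=.12,f_stop=8); print("down",f)
f0=arm.get_obs()["contact_force"]; arm.command_gripper(0.)
o=arm.get_obs(); print("grip",o["opening"],o["opening"]*94,f0,o["contact_force"])
f=arm.line_to(G+[0,0,.024],max_speed=.05,f_stop=15); o=arm.get_obs(); print("raised",f,o["contact_force"],o["tcp_pos"])
f=arm.line_to(G+[0,0,.024]+.03*u,max_speed=.05,f_stop=6); o=arm.get_obs(); print("off",f,o["contact_force"],o["tcp_pos"],o["opening"],o["t"])
p=arm.capture("scene"); cv2.imwrite("pics/s3.png",cv2.resize(p["img"][130:330,90:350],None,fx=3,fy=3))
```

```text
block 2074 c [577.9  98.7] size [150.  100.6] ang 81.23 z 0.1136 grad [-0.001  0.002] mean [0.577 0.098 0.114]
handle 94 c [ 530.2 -195.6] size [21.3 29. ] ang 6.24 z 0.1707 grad [-0.029 -0.044] mean [ 0.529 -0.195  0.171]
down False
grip 0.23185706463741174 21.794564075916703 [-0.203 -0.246  0.107] [ 1.711 -0.375  1.587]
raised False [ 0.241  0.023 -4.296] [ 0.531 -0.211  0.175]
off False [-0.501 -0.189 -4.334] [ 0.53  -0.181  0.175] 0.23201204066810546 19.075
```

View pics/s3.png

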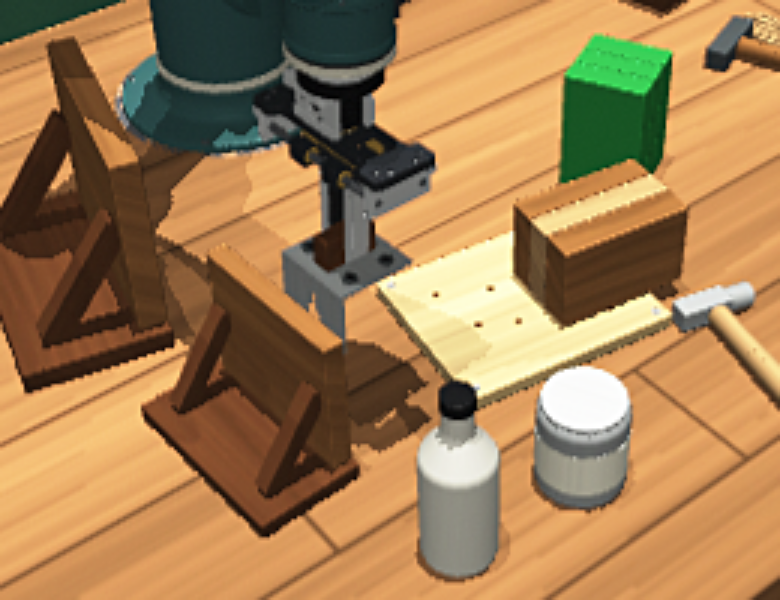

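The template is off the screw and held level at (345,270). Carry it to the block and seat it by feel.

Run:
```python
from h import *
np.set_printoptions(precision=3,suppress=True)
yaw=81.23; a=np.radians(yaw); n=np.array([np.cos(a),np.sin(a),0]); e=np.array([.5665,.0246,.114])
Q=down(yaw-90,0)
T=e+.036*n+[0,0,.0168]
c=arm.get_obs()["tcp_pos"]; arm.line_to(c+[0,0,.07],max_speed=.2)
H=T-.012*n
arm.reach(H+[0,0,.09],Q); arm.hold(.2)
arm.line_to(H+[0,0,.012],max_speed=.12)
f=arm.line_to(H-[0,0,.012],max_speed=.02,f_stop=2.5); o=arm.get_obs(); print("touch",f,o["tcp_pos"]-H,o["contact_force"])
zt=o["tcp_pos"][2]; S=H.copy(); S[2]=zt+.0012; arm.line_to(S,max_speed=.03)
f=arm.line_to(S+.025*n,max_speed=.02,f_stop=2.5); o=arm.get_obs(); print("snug",f,(o["tcp_pos"]-T)@n,o["contact_force"],o["t"])
p=arm.capture("scene"); cv2.imwrite("pics/s4.png",cv2.resize(p["img"][130:330,160:420],None,fx=3,fy=3))
```

```text
touch True [0. 0. 0.] [ 1.176 -0.101  2.835]
snug True 0.0010983851321492032 [-0.164  0.559 -4.656] 23.2333
```

View pics/s4.png

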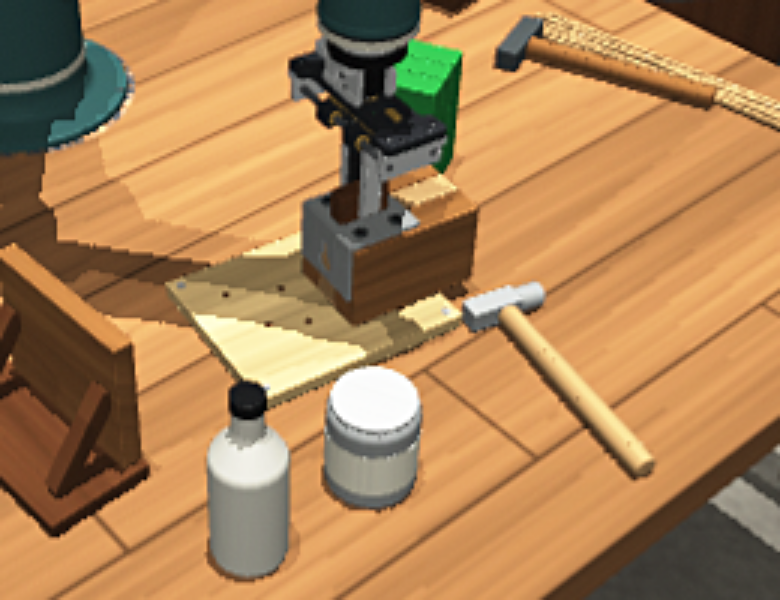

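The template is on the block with its hook plate against the end (330,255). Both contacts came within about 1 mm of prediction. Lower, release and check.

Run:
```python
from h import *
np.set_printoptions(precision=3,suppress=True)
c=arm.get_obs()["tcp_pos"]; f=arm.line_to(c-[0,0,.004],max_speed=.015,f_stop=3); o=arm.get_obs(); print("low",f,o["tcp_pos"]-c,o["contact_force"])
arm.command_gripper(.7); c=arm.get_obs()["tcp_pos"]
arm.line_to(c+[0,0,.12],max_speed=.12)
arm.reach([.5,-.3,.35],down(-8.77)); arm.hold(.2)
p=arm.capture("top"); r=rects(p,{"block":(.47,.70,-.06,.22,.106,.1155),"plate":(.47,.65,-.02,.15,.1163,.124),"handle":(.42,.65,-.02,.15,.146,.160)})
cv2.imwrite("pics/t5.png",cv2.resize(p["img"][110:250,150:370],None,fx=3.5,fy=3.5,interpolation=cv2.INTER_CUBIC))
q=arm.capture("scene"); print("SCENE"); rects(q,{"block":(.47,.70,-.06,.22,.106,.1165),"plate":(.47,.65,-.02,.15,.1175,.124)})
cv2.imwrite("pics/s5.png",cv2.resize(q["img"][150:290,210:350],None,fx=4,fy=4,interpolation=cv2.INTER_CUBIC)); print(arm.get_obs()["t"])
```

```text
low True [-0.     0.    -0.001] [-1.516  0.067  6.731]
block 755 c [581.7 125.5] size [96.7 99.2] ang 81.28 z 0.1129 grad [ 0.001 -0.007] mean [0.585 0.137 0.113]
plate 301 c [546.   66.4] size [84.6 44.3] ang 78.8 z 0.1186 grad [-0.017  0.007] mean [0.544 0.066 0.119]
handle 182 c [570.   60.5] size [56.4 21.9] ang 82.37 z 0.1516 grad [-0.008  0.005] mean [0.57  0.06  0.151]
SCENE
block 458 c [578.6  95.5] size [160.  103.1] ang 81.94 z 0.114 grad [-0.014  0.017] mean [0.593 0.11  0.113]
plate 265 c [570.3  59.3] size [85.4 94.5] ang 81.0 z 0.1198 grad [0.005 0.001] mean [0.583 0.05  0.12 ]
27.1917
```

View pics/t5.png

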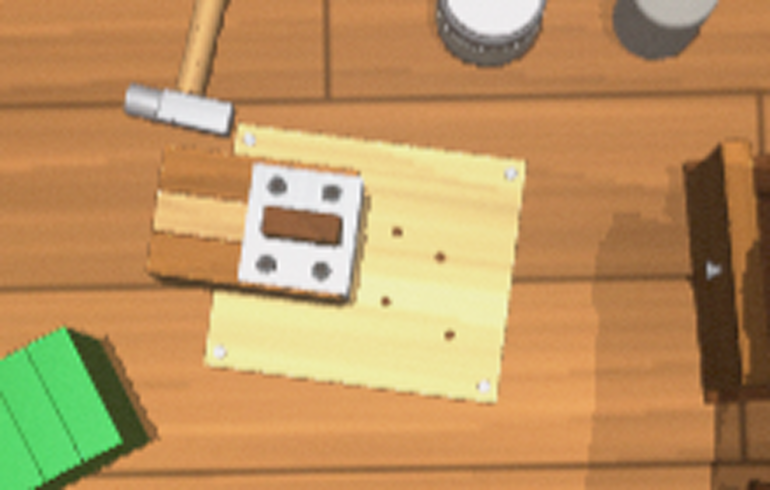

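View pics/s5.png

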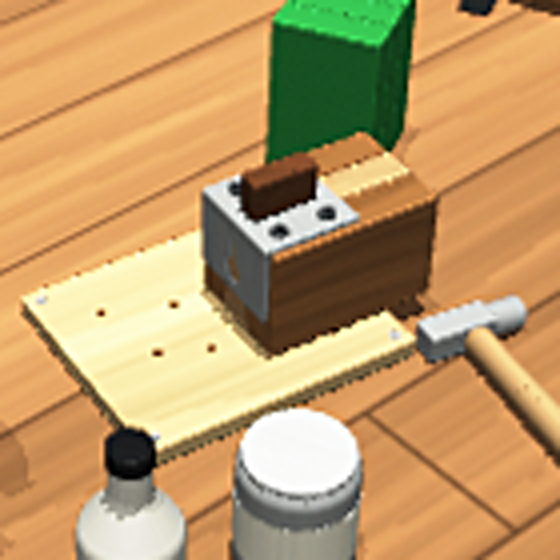

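Run:
```python
from h import *
np.set_printoptions(precision=2,suppress=True)
ps=[]
def planar(p,mask,z):  # pixel mask -> points on plane z
    C=cloud(p); cam=np.linalg.inv(p["camera_from_world"])[:3,3]; d=C[mask]-cam; return cam+d*((z-cam[2])/d[:,2])[:,None]
for n in("top","scene"):
    p=arm.capture(n); C=cloud(p)
    near=(C[...,0]>.5)&(C[...,0]<.66)&(C[...,1]>-.02)&(C[...,1]<.2)&(C[...,2]>.108)&(C[...,2]<.1225)&(p["z_map"]>0)
    hsv=cv2.cvtColor(p["img"],cv2.COLOR_BGR2HSV); w=near&(hsv[...,1]<60)
    k,l,s,_=cv2.connectedComponentsWithStats(w.astype(np.uint8)); w=l==1+np.argmax(s[1:,4])
    P=planar(p,w,.118); B=planar(p,near&(hsv[...,1]>80)&(C[...,1]>.105),.114)
    a=np.radians(81.25); ex=np.array([np.sin(a),-np.cos(a),0]); n_=np.array([np.cos(a),np.sin(a),0])
    for nm,X in(("plate",P),("block",B)):
        # edges: per 4 mm bin along n, extreme lateral positions, line fit
        s=X@n_*1000; t=X@ex*1000; b=np.round(s/4); lo=[];hi=[];ss=[]
        for k in np.unique(b)[2:-2]:
            m=b==k; ss.append(k*4); lo.append(t[m].min()); hi.append(t[m].max())
        fl=np.polyfit(ss,lo,1); fh=np.polyfit(ss,hi,1); print(n,nm,"lo",np.median(lo),"hi",np.median(hi),"mid",(np.median(lo)+np.median(hi))/2,"yaw off",np.degrees([-fl[0],-fh[0]]),"s",s.min(),s.max(),len(X))
for t in("template","block_edge"):
    for c in("top","scene"):
        p=arm.capture(c); r=arm.tip_of(t,p)
        for q in r[:2]: print(t,c,round(q["p"],2),world(p,q["xyz"])*1000)
```

```text
top plate lo 511.22186417818915 hi 599.8865865827469 mid 555.554225380468 yaw off [ 0.29 -0.09] s 106.13661149484652 190.48274438155764 807
top block lo 507.2868276632181 hi 604.1853277416611 mid 555.7360777024396 yaw off [ -0.25 -17.08] s 185.99992018385745 260.50020918051547 912
scene plate lo 563.0477930836016 hi 599.8673303393741 mid 581.4575617114879 yaw off [-51.39   1.63] s 97.26966473729098 189.50564371230953 317
scene block lo 507.71636371155273 hi 608.5763091374141 mid 558.1463364244835 yaw off [ 1.98 -1.46] s 194.63622338125606 259.72639817657944 414
template top 0.93 [561.75  25.08 115.49]
template scene 0.73 [567.13  26.29 110.85]
block_edge top 0.76 [388.52 239.81 148.82]
block_edge scene 0.93 [390.49 234.37 149.13]
block_edge scene 0.88 [565.79  21.21 114.43]
```

```bash
python3 -c "
from cell import arm
arm.hand_in(); print('ok')"
```

```text
the job is handed in; nothing more can be done
ok
```

I tipped the oak block over the board's edge so it lies flat on the board. I then unhooked the template, seated it on the block's inner end, and handed the job in at about 28 s of the 61 s allowed.

**Last checks (top camera, template released, arm clear):**
- **Block:** its top face is level, about 0.113–0.114 m above the bench, and square to the board within about 0.2°.
- **Centring:** the template is within about 0.2 mm of the block's middle.
- **Square:** it is within about 0.3° of the block.
- **Snug:** the hook plate sits against the block's end within about 0.5 mm, which is as fine as I can measure. I also felt the contact on both the top and the end before letting go.
- **Other things:** the hammer, tin and flask look undisturbed in the final pictures.

**Checks that disagreed:**
- **Handle:** a rougher fit to the handle alone suggested the template was 2 mm off and 1° askew. I trusted the plate-edge measurement instead.
- **Scene camera:** its edge fit of the plate was partly hidden and unusable.
- **Network:** it put the template's origin 2.5 to 5 mm from where I measured it. Its block-edge estimate often landed on the green look-alike.

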